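# Repack the riveting kit into its fitted inserts

### The job

The riveting kit was put back in a hurry: the block of beeswax lies in the insert cut for the hardwood setting block, the setting block lies in the one cut for the blue tin, and the tin and the steel rivet setter are still out on the table. Put all four away properly, each one lying flat on the floor of the insert whose pocket matches its own outline, the tin lid up. Leave the hammer and the pale spool of thread where they are.

Things in the scene. Friction and masses are not known exactly. Their poses are not given: they have to be found in the camera images.
- tin: closed dark blue tin box, 57 wide x 99 long x 42 mm high, its lid does not open, about 0.14 kg; pinch it across the width. Starts on the table. Origin: centre of its underside, z up, y along its length, x across its width; loose
- block: dark oiled hardwood setting block, 45 wide x 75 long x 24 mm high, about 0.085 kg; pinch it across the width. Starts lying in the pocket of insert_tin, standing 16 mm above the rim. Origin: centre of its underside, z up, y along its length, x across its width; loose
- wax: small amber block of beeswax with grooves on top, 30 wide x 46 long x 18 mm high, about 0.02 kg, hard; pinch it across the width. Starts lying in the pocket of insert_block, standing 10 mm above the rim. Origin: centre of its underside, z up, y along its length, x across its width; loose
- setter: grey steel rivet setter, a knurled rod lying on its side, 18 wide x 98 long x 18 mm high, does not roll, about 0.11 kg; pinch it across the width at mid length. Starts on the table. Origin: centre of its underside, z up, y along its length, x across its width; loose
- insert_tin: flat wooden insert with a grey felt-floored pocket 67 x 109 mm for the tin, the largest of the four pockets; fixed. 104 (x) x 140 (y) x 14 mm high like all four; pocket central, floor 6 mm above the underside, 8 mm deep, with 5 mm play on each side of its thing, a 3 mm bevelled mouth and 24 mm thumb notches. Origin: centre of the underside; y along the pocket, z up; either way round is right
- insert_block: flat wooden insert with a grey felt-floored pocket 55 x 85 mm for the setting block, the second largest; fixed. 104 (x) x 140 (y) x 14 mm high like all four; pocket central, floor 6 mm above the underside, 8 mm deep, with 5 mm play on each side of its thing, a 3 mm bevelled mouth and 24 mm thumb notches. Origin: centre of the underside; y along the pocket, z up; either way round is right
- insert_wax: flat wooden insert with a grey felt-floored pocket 40 x 56 mm for the beeswax, the shortest pocket; fixed. 104 (x) x 140 (y) x 14 mm high like all four; pocket central, floor 6 mm above the underside, 8 mm deep, with 5 mm play on each side of its thing, a 3 mm bevelled mouth and 24 mm thumb notches. Origin: centre of the underside; y along the pocket, z up; either way round is right
- insert_setter: flat wooden insert with a grey felt-floored pocket 28 x 108 mm for the rivet setter, a long narrow slot; fixed. 104 (x) x 140 (y) x 14 mm high like all four; pocket central, floor 6 mm above the underside, 8 mm deep, with 5 mm play on each side of its thing, a 3 mm bevelled mouth and 24 mm thumb notches. Origin: centre of the underside; y along the pocket, z up; either way round is right
- hammer: bystander: small black-headed hammer with a wooden handle, 211 x 105 x 28 mm, lying flat beyond the inserts. Origin: centre of its outline on the table
- spool: bystander: spool of pale natural thread with wooden flanges, 38 mm across x 36 mm tall, standing to the left of the inserts. Origin: centre of its underside
Not all that is in view belongs to the job. Leave any red look-alike of the block alone.

How it is judged:
By the outcome, as a careful person would: the job done as asked, in the order asked, and still so for the second after the job is handed in, with the robot touching nothing.
It also fails if it takes over 91 s, if anything falls off the work surface, if the arm or the gripper's body presses on something with over 40 N, if the wrist force passes 120 N, or if a joint passes its speed limit or range.

### The arm

A 7-joint arm with a two-finger parallel gripper is mounted at the origin on a cart in front of the work surface, level with it; the furniture and walls round the work are solid. World frame = base frame: x ahead of the robot, y to its left, z up, the work surface at z = 0. Lengths are in m, angles in rad, forces in N, time in s.
With the tool pointing down it reaches from about 0.425 to 0.875 m from the base axis. Payload 9.9 kg.
Tool frame: the origin (TCP) lies at the very end of the fingers, on their centre line; the grasp point (between the pads) lies 19 mm behind it; z points along the fingers, y is the line along which they close (so a half turn about z gives the same grasp; the last joint's range is limited). The gripper opens to 85 mm and grips with 20 to 120 N. Pads are 22 mm wide; open, the fingers measure 114 mm over their backs; the gripper's body (76 mm by 85 mm) begins 54 mm behind the grasp point. The pads swing forward as they close: fully open they stand 13 mm farther back than shut.
Start: joints at [-1.316, 0.576, 0.025, 1.437, -0.015, 1.129, -0.057], TCP at [0.224, 0.637, 0.231] pointing down, gripper open.
Joint ranges: [-2.76, 2.76], [-0.34, 2.15], [-1.52, 1.57], [0.19, 2.46], [-1.09, 4.23], [0.17, 1.99], [-2.82, 2.82]. Speed limits (rad/s): [2.22, 2.22, 3.01, 3.01, 3.14, 3.14, 3.14].

### API

Orientations are given as [roll, pitch, yaw] about the fixed x, y, z axes, in that order (R = Rz(yaw) Ry(pitch) Rx(roll)).
In Python, from bench import manip, get_image, job, models gives the robot as it stands.
- The arm moves only by the tool send_rows, never from a script. Its arguments are lists of equal length, an entry for each row: "linear": the shift along the tool's x, y, z in m, a list of three; "turn": the turn about the tool's z in degrees; "fingers": the finger opening in m, from 0 to 0.0854. In form: {"linear": [[x, y, z], ...], "turn": [turn, ...], "fingers": [fingers, ...]}. A call has exactly 8 rows; each row is the pose to reach, as a shift and turn from the pose commanded when the call began, along the tool's axes at that moment; what a row does not reach only later rows make up. A row lasts 1/12 s, in which the tool goes at most 41.7 mm and 7.16 degrees, less where a joint would pass 70% of its speed; a pose out of reach is approached as far as the arm can. A call with a gripper value outside its range is refused whole. The fingers move at their own pace and stop on an object; "grip_force" is the grip in N (left out, the last holds). Time passes only in rows, so rows that repeat a pose let the fingers close, or fill a call up. It gives the time, the measured TCP pose, the force, the opening and the grip force at its end, in the units of the state.
- manip.read_state(): the state, without advancing time (a new reading comes with each control period).
- get_image(name): name is "side" or "top"; returns a dict with "image" (420x560x3 uint8, red, green, blue), "K" (3x3 intrinsics, pixels), "R" (3x3) and "t" (3): a world point X has camera coordinates R X + t. Camera axes: x right, y down, z forward; pixel columns grow to the right and rows downward; lengths in m; the calibration is good to about 2 mm. A picture is of the moment at which its call begins. There is no depth.
- job.sign_off(): hands the job in; it is judged then, once.
Trained networks look in a picture, given as the dict that the camera call returned (one of the last four; its "shot" number tells which), for a name from the list of things; names that differ only in an ending like _2 or _b are one class to them, and where a whole thing is asked for, a point or a joint stands for the part that bears it (a point fixed in the world has none). Each returns a list of dicts, best first, with "conf" (0 to 1); they miss things now and then, are a little off and sometimes report something else, mostly with a low value. They report only what shows in the picture. A call takes as long as a camera call. They do not tell look-alikes from the thing itself.
- models.look_for(picture, target): "bbox" ([left, top, right, bottom] in pixels, round what is visible of it).
- models.trace(picture, target): "pixels" (420x560 bool, what is visible of it) and "bbox" ([left, top, right, bottom] in pixels, round what is visible of it).
- models.mark_of(picture, target): "point" ([column, row] in pixels: a listed point, or the origin of a listed thing).
The state is a dict: "time": time; "qpos": joint angles; "joint_velocities": joint speeds; "joint_torque": joint torques, N m; "position": TCP position; "tcp_rot": TCP orientation; "contact_force": force on the tool from outside, world axes, zero at the start; "ft_torque": the same for the moment, N m; "gripper_width": finger opening in m; "grasp_force": force on a finger pad.
Only numpy, scipy, OpenCV 4.12 (cv2) and the standard library are available. Lean on these libraries where they do the work, as an engineer would, in place of code of your own. Each camera call takes 0.05 s, during which the arm holds its last target. There are 200 camera calls.

## Working session

There is one attempt and no reset: what is moved stays moved. The work goes in short steps, Python scripts to look and compute and a tool call to move; the robot and the scene stay as the last step left them, time stands still between calls to the robot, and variables do not carry over. Pictures are saved under pics/ and viewed, at most 14 in all, crops included, and the job is handed in when it is done.

Besides the shell and the picture viewer there is one more tool, called after "Call:" in YAML: its name, and indented under it one key for each argument. send_rows: Moves the arm, as the interface text tells. Its arguments: {"type":"object","properties":{"linear":{"type":"array"},"turn":{"type":"array"},"fingers":{"type":"array"},"grip_force":{"type":"number"}},"required":["linear","turn","fingers"]}

```bash
ls; mkdir -p pics; cat > h.py <<'E'
import numpy as np, cv2
from bench import manip, get_image, job, models
def ray(p,u):
    d=p["R"].T@np.linalg.inv(p["K"])@np.array([u[0],u[1],1.]); c=-p["R"].T@p["t"]; return c,d
def at(p,u,z):
    c,d=ray(p,u); return c+d*(z-c[2])/d[2]
def save(p,n): cv2.imwrite("pics/"+n,p["image"][:,:,::-1])
E
python3 - <<'E'
from h import *
print(manip.read_state())
H=dict(tin=.042,block=.03,wax=.024,setter=.018,insert_tin=.014,insert_block=.014,insert_wax=.014,insert_setter=.014,hammer=.02,spool=.036)
for v in("top","side"):
    p=get_image(v); save(p,v+"0.png"); print(v,-p["R"].T@p["t"],p["R"][2])
    for n,h in H.items():
        for r in models.trace(p,n)[:2]:
            ys,xs=np.nonzero(r["pixels"])
            if len(xs)<5: continue
            hull=cv2.convexHull(np.stack([xs,ys],1).astype(np.int32))[:,0]
            W=np.array([at(p,u,h)[:2] for u in hull],np.float32)*1000
            (c,s,a)=cv2.minAreaRect(W); print(n,round(r["conf"],2),r["bbox"],"mm c",np.round(c),"size",np.round(s),"ang",round(a,1))
E
```

```text
pics
{'time': 0.0, 'qpos': array([-1.31575157,  0.57651023,  0.02483302,  1.43789427, -0.0149818 ,
        1.1289942 , -0.05651657]), 'joint_velocities': array([-0.00013282,  0.00049325,  0.0013309 , -0.0011408 ,  0.00098367,
       -0.00098277,  0.00097306]), 'joint_torque': array([ 1.37449965e-04, -7.65752792e+01,  2.25082688e+00, -2.85967201e+01,
        1.54007447e-02,  1.28811621e-02, -5.50905804e-05]), 'position': array([0.22421463, 0.63620313, 0.23046197]), 'tcp_rot': array([-3.13997378e+00,  9.43423202e-05,  2.80278277e+00]), 'contact_force': array([ 0.41662155,  0.26962428, -0.16992821]), 'ft_torque': array([ 0.02156753, -0.02581768,  0.00817731]), 'grasp_force': 0.0, 'gripper_width': 0.08530300443432609}
top [0.54921418 0.14079477 1.10659164] [ 0.04083723 -0.02882635 -0.9987499 ]
tin 0.88 [284.4, 270.0, 332.4, 302.5] mm c [431.  43.] size [100.  55.] ang 79.4
block 0.85 [247.9, 233.1, 281.0, 256.6] mm c [524. 143.] size [73. 45.] ang 76.4
block 0.73 [388.8, 265.0, 426.8, 291.9] mm c [ 450. -179.] size [47. 80.] ang 12.6
wax 0.53 [199.0, 188.5, 220.5, 203.7] mm c [633. 256.]
[... 1366 characters left out ...]
insert_tin 0.61 [197.7, 186.6, 242.1, 217.2] mm c [432. 273.] size [105. 165.] ang 3.0
insert_tin 0.58 [215.4, 276.1, 277.0, 327.0] mm c [ 448. -195.] size [105. 155.] ang 5.7
insert_block 0.65 [267.3, 182.0, 310.0, 214.3] mm c [633. 256.] size [114. 165.] ang 3.3
insert_wax 0.65 [304.1, 263.3, 360.0, 310.8] mm c [ 640. -194.] size [156. 106.] ang 81.4
insert_setter 0.6 [197.0, 188.6, 238.8, 218.6] mm c [431. 274.] size [106. 167.] ang 3.0
insert_setter 0.26 [294.3, 223.4, 315.0, 244.5] mm c [627.  45.] size [107.  23.] ang 49.9
hammer 0.6 [335.9, 214.5, 380.7, 260.4] mm c [769. -15.] size [225. 108.] ang 77.2
spool 0.51 [214.5, 167.0, 228.4, 183.4] mm c [452. 394.] size [105.  35.] ang 83.9
```

```bash
python3 - <<'E'
from h import *
im=cv2.imread("pics/top0.png")
cv2.imwrite("pics/top0b.png",cv2.resize(im[100:330,110:450],None,fx=2.35,fy=2.35,interpolation=cv2.INTER_CUBIC))
E
```

```text
(no output)
```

View pics/top0b.png

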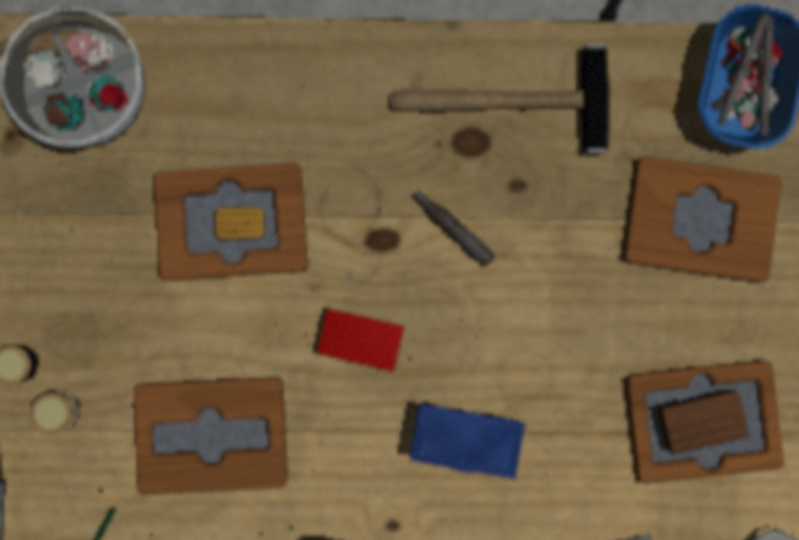

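The top view, shown here as a crop at 2.35x from (110,100), shows these things:

- **Wax:** in the top-left insert, crop (240,223).
- **Setter:** loose at (452,228).
- **Empty wax insert:** at (703,218).
- **Empty setter insert:** at (210,435).
- **Tin:** at (467,440).
- **Dark block:** in the tin insert, at (703,420).
- **Red block:** a decoy at (360,340), to be left alone.

Next I fit box poses to the network masks.

```bash
cat >> h.py <<'E'
from scipy.optimize import minimize
DIM=dict(tin=(57,99,42),block=(45,75,24),wax=(30,46,18),setter=(18,98,18),insert_tin=(104,140,14),insert_block=(104,140,14),insert_wax=(104,140,14),insert_setter=(104,140,14))
def proj(p,X):
    c=X@p["R"].T+p["t"]; u=c@p["K"].T; return u[:,:2]/u[:,2:]
def fit(p,n,guess,z0,mask=None):
    """guess x,y (m), yaw of long axis (deg); silhouette fit"""
    w,l,h=np.array(DIM[n])/1000
    if mask is None:
        best=None
        for r in models.trace(p,n):
            ys,xs=np.nonzero(r["pixels"])
            if len(xs)<20: continue
            d=np.hypot(*(at(p,(xs.mean(),ys.mean()),z0+h)[:2]-guess[:2]))
            if d<.035 and best is None: best=r
        if best is None: return None
        mask=best["pixels"]
    S=4
    ys,xs=np.nonzero(mask); o=np.array([xs.min()-12,ys.min()-12])
    m=cv2.resize(mask[o[1]:ys.max()+12,o[0]:xs.max()+12].astype(np.float32),None,fx=S,fy=S,interpolation=cv2.INTER_LINEAR)>.5
    B=np.array([[a*w/2,b*l/2,c] for a in(-1,1) for b in(-1,1) for c in(z0,z0+h)])
    def cost(q):
        t=np.radians(q[2]-90); c,s=np.cos(t),np.sin(t)
        X=B.copy(); X[:,:2]=B[:,:2]@np.array([[c,s],[-s,c]])+np.array(q[:2])/1000
        u=(proj(p,X)-o+.5)*S-.5
        k=np.zeros(m.shape,np.uint8); cv2.fillConvexPoly(k,cv2.convexHull((u*16).astype(np.int32)),1,shift=4)
        return 1-(m&(k>0)).sum()/(m|(k>0)).sum()
    q0=np.array([guess[0]*1000,guess[1]*1000,guess[2]]); b=None
    for d in(-8,0,8):
        r=minimize(cost,q0+[0,0,d],method="Nelder-Mead",options=dict(initial_simplex=q0+[0,0,d]+np.array([[0,0,0],[8,0,0],[0,8,0],[0,0,8]]),xatol=.05,fatol=1e-4))
        if b is None or r.fun<b.fun: b=r
    return np.round(np.r_[b.x,1-b.fun],2)
E
python3 - <<'E'
from h import *
G=dict(tin=(.431,.043,78,0),block=(.45,-.179,100,.006),wax=(.633,.256,92,.006),setter=(.631,.054,45,0),
insert_tin=(.448,-.185,95,0),insert_block=(.633,.256,93,0),insert_wax=(.641,-.185,83,0),insert_setter=(.434,.282,92,0))
for v in("top","side"):
    p=get_image(v)
    for n,g in G.items(): print(v,n,fit(p,n,g[:3],g[3]))
E
```

```text
top tin [430.94  42.13  79.55   0.91]
top block [ 448.32 -182.32  103.68    0.95]
top wax [631.26 257.56  91.03   0.85]
top setter [630.71  54.16  48.73   0.72]
top insert_tin [ 447.73 -186.64   96.43    0.74]
top insert_block [635.04 266.57  94.87   0.88]
top insert_wax [ 641.39 -185.35   82.05    0.97]
top insert_setter [432.45 283.09  93.18   0.98]
side tin [431.86  47.42  84.85   0.89]
side block [ 448.89 -180.3   102.35    0.94]
side wax [635.17 263.36  81.27   0.7 ]
side setter [6.3089e+02 5.5010e+01 5.6420e+01 6.3000e-01]
side insert_tin [ 448.41 -186.26   95.44    0.68]
side insert_block [634.58 269.32  94.46   0.86]
side insert_wax [ 641.61 -184.93   81.98    0.96]
side insert_setter [433.16 285.28  91.9    0.95]
```

```bash
cat > go.py <<'E'
import sys,numpy as np
from scipy.spatial.transform import Rotation as Ro
from bench import manip
x,y,z,yaw=map(float,sys.argv[1:5]); s=manip.read_state()  # mm, deg
R=Ro.from_euler("xyz",s["tcp_rot"]).as_matrix(); y0=np.degrees(np.arctan2(R[1,0],R[0,0]))
d=(yaw-y0+90)%180-90
print("t",round(s["time"],2),"pos",np.round(s["position"]*1000,1),"yaw",round(y0,1),"w",round(s["gripper_width"]*1000,1))
print("linear",np.round(R.T@(np.array([x,y,z])/1000-s["position"]),4),"turn",round(-d,1))
E
python3 go.py 632 259 100 91
```

```text
t 2.0 pos [224.3 636.6 231.3] yaw 160.6 w 85.3
linear [-0.51   -0.2207  0.1313] turn 69.6
```

Call:
send_rows:
  linear:
    - [-0.036,-0.016,0.009]
    - [-0.073,-0.032,0.018]
    - [-0.109,-0.047,0.028]
    - [-0.146,-0.063,0.037]
    - [-0.182,-0.079,0.047]
    - [-0.219,-0.095,0.056]
    - [-0.255,-0.11,0.065]
    - [-0.255,-0.11,0.065]
  turn: [5,10,15,20,25,30,35,35]
  fingers: [0.065,0.065,0.065,0.065,0.065,0.065,0.065,0.065]
  grip_force: 40

```text
time: 2.67
position: [0.4352, 0.4398, 0.1652]
tcp_rot: [-3.141, 0.006, 2.176]
contact_force: [0.7, -2.0, -0.4]
gripper_width: 0.0651
grasp_force: 0.0
```

```bash
python3 go.py 632 259 100 91
```

```text
t 2.67 pos [435.2 439.8 165.2] yaw 124.7 w 65.1
linear [-0.2602  0.059   0.0668] turn 33.7
```

Call:
send_rows:
  linear:
    - [-0.037,0.008,0.01]
    - [-0.074,0.017,0.019]
    - [-0.111,0.025,0.029]
    - [-0.149,0.034,0.038]
    - [-0.186,0.042,0.048]
    - [-0.223,0.05,0.057]
    - [-0.26,0.059,0.067]
    - [-0.26,0.059,0.067]
  turn: [5,10,15,20,25,30,34,34]
  fingers: [0.065,0.065,0.065,0.065,0.06,0.06,0.06,0.06]

```text
time: 3.33
position: [0.6327, 0.2622, 0.0977]
tcp_rot: [3.139, 0.006, 1.586]
contact_force: [-0.0, -1.6, 0.7]
gripper_width: 0.0601
grasp_force: 0.0
```

```bash
python3 - <<'E'
from h import *
p=get_image("side"); save(p,"s1.png")
cv2.imwrite("pics/s1b.png",cv2.resize(p["image"][150:270,200:340,::-1],None,fx=5,fy=5,interpolation=cv2.INTER_CUBIC))
q=get_image("top"); save(q,"t1.png")
E
python3 go.py 632 259 16 91
```

```text
t 3.43 pos [628.5 269.   98.6] yaw 91.4 w 60.2
linear [-0.01    0.0033  0.0826] turn 0.4
```

View pics/s1b.png

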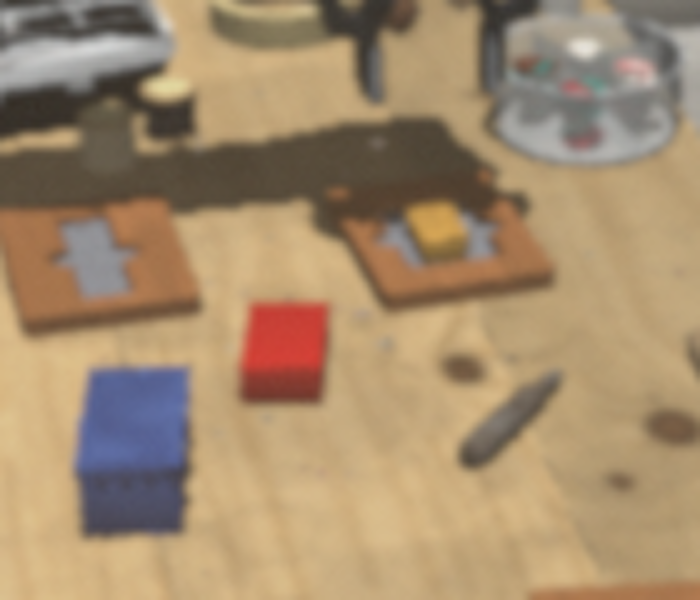

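The side view shows amber wax at about px (287,195), inside the upper insert. The fingers above it have settled about 10 mm to its +y side. I refine the wax and insert poses by colour before descending.

```bash
cat >> h.py <<'E'
def cmask(p,lo,hi,center,rad):
    hsv=cv2.cvtColor(p["image"],cv2.COLOR_RGB2HSV); m=cv2.inRange(hsv,np.array(lo),np.array(hi))
    k=np.zeros_like(m); cv2.circle(k,tuple(int(v) for v in center),rad,255,-1); m&=k
    n,l,s,_=cv2.connectedComponentsWithStats(m)
    return l==(1+np.argmax(s[1:,4]))
E
python3 - <<'E'
from h import *
for v in("top","side"):
    im=cv2.cvtColor(cv2.imread(f"pics/{v}0.png"),cv2.COLOR_BGR2RGB); p=get_image(v)
    hsv=cv2.cvtColor(im,cv2.COLOR_RGB2HSV)
    for n,X in dict(wax=(.632,.258,.024),wood=(.60,.31,.014),wood2=(.67,.22,.014),setter=(.631,.054,.018),table=(.56,.02,0),felt=(.632,.295,.006)).items():
        u=proj(p,np.array([X]))[0]; print(v,n,u.round(),hsv[int(u[1]),int(u[0])])
    p["image"]=im
    u=proj(p,np.array([[.632,.258,.02]]))[0]; m=cmask(p,(10,150,60),(28,255,255),u,16); print(m.sum(),fit(p,"wax",(.632,.258,91),.006,m))
    u=proj(p,np.array([[.634,.267,.01]]))[0]; m=cmask(p,(3,110,30),(15,255,255),u,48); cnt=cv2.findContours(m.astype(np.uint8),0,2)[0]
    mm=np.zeros(m.shape,np.uint8); cv2.drawContours(mm,cnt,-1,1,-1); print(mm.sum(),fit(p,"insert_block",(.634,.267,94),0,mm>0))
    u=proj(p,np.array([[.448,-.186,.01]]))[0]; m=cmask(p,(3,110,30),(15,255,255),u,50); cnt=cv2.findContours(m.astype(np.uint8),0,2)[0]
    mm=np.zeros(m.shape,np.uint8); cv2.drawContours(mm,cnt,-1,1,-1); print(mm.sum(),fit(p,"insert_tin",(.448,-.186,95),0,mm>0))
E
python3 go.py 632 259 16 91
```

```text
top wax [211. 195.] [ 19 177 125]
top wood [188. 210.] [ 14 168 112]
top wood2 [229. 179.] [ 14 167  98]
top setter [303. 197.] [20 40 58]
top table [318. 229.] [ 20 114 134]
top felt [195. 196.] [107  24  94]
234 [632.94 257.63  90.62   0.76]
2866 [635.79 267.59  94.27   0.95]
2877 [ 449.16 -186.1    96.42    0.95]
side wax [286. 194.] [ 18 151 193]
side wood [272. 190.] [ 13 139 174]
side wood2 [302. 201.] [ 13 136 152]
side setter [302. 230.] [ 18  90 168]
side table [278. 246.] [ 18  98 195]
side felt [284. 193.] [ 19 148 189]
32 [6.3934e+02 2.8491e+02 7.8490e+01 2.5000e-01]
858 [637.14 270.93  92.61   0.91]
2047 [ 449.29 -184.59   95.1     0.93]
t 3.53 pos [626.9 272.3  99.2] yaw 91.7 w 60.2
linear [-0.0135  0.0048  0.0832] turn 0.7
```

```bash
python3 - <<'E'
from h import *
for i in range(4):
    get_image("top"); s=manip.read_state(); print(s["time"],s["position"].round(4),s["joint_velocities"].round(3))
E
python3 go.py 632.5 258 16 91
```

```text
3.5833 [0.6267 0.2728 0.0995] [-0.01  -0.004 -0.     0.001  0.001 -0.003 -0.   ]
3.6333 [0.6266 0.2729 0.0996] [-0.003 -0.003  0.005 -0.     0.001 -0.001  0.001]
3.6833 [0.6267 0.2728 0.0997] [ 0.    -0.001  0.006  0.001  0.002 -0.     0.   ]
3.7333 [0.6269 0.2725 0.0997] [ 0.003  0.001  0.004 -0.    -0.001 -0.001 -0.002]
t 3.73 pos [626.9 272.5  99.7] yaw 91.7 w 60.0
linear [-0.0148  0.0052  0.0837] turn 0.7
```

Call:
send_rows:
  linear:
    - [-0.005,0.002,0.01]
    - [-0.01,0.004,0.025]
    - [-0.0148,0.0052,0.04]
    - [-0.0148,0.0052,0.055]
    - [-0.0148,0.0052,0.066]
    - [-0.0148,0.0052,0.066]
    - [-0.0148,0.0052,0.066]
    - [-0.0148,0.0052,0.066]
  turn: [0.7,0.7,0.7,0.7,0.7,0.7,0.7,0.7]
  fingers: [0.055,0.055,0.055,0.055,0.055,0.055,0.055,0.055]

```text
time: 4.4
position: [0.6335, 0.2567, 0.0339]
tcp_rot: [3.141, -0.0, 1.586]
contact_force: [-0.6, 0.0, 1.2]
gripper_width: 0.0551
grasp_force: 0.0
```

```bash
python3 go.py 632.5 258 16 91
```

```text
t 4.4 pos [633.5 256.7  33.9] yaw 90.9 w 55.1
linear [ 0.0013 -0.001   0.0179] turn -0.1
```

Call:
send_rows:
  linear:
    - [0,0,0.009]
    - [0,0,0.018]
    - [0,0,0.018]
    - [0,0,0.018]
    - [0,0,0.018]
    - [0,0,0.018]
    - [0,0,0.018]
    - [0,0,0.018]
  turn: [0,0,0,0,0,0,0,0]
  fingers: [0.055,0.055,0.05,0.03,0.02,0.02,0.02,0.02]
  grip_force: 30

```text
time: 5.07
position: [0.6333, 0.2564, 0.0155]
tcp_rot: [3.141, -0.0, 1.586]
contact_force: [0.3, 0.1, -0.4]
gripper_width: 0.0296
grasp_force: 29.8
```

```bash
python3 go.py 632.5 258 16 91; python3 -c "
from bench import manip;s=manip.read_state();print(s['grasp_force'],s['contact_force'])"
```

```text
t 5.07 pos [633.3 256.4  15.5] yaw 90.9 w 29.6
linear [ 0.0016 -0.0008 -0.0005] turn -0.1
29.757409393787384 [ 0.32872286  0.11819094 -0.36412425]
```

Call:
send_rows:
  linear:
    - [0,0,-0.02]
    - [0,0,-0.045]
    - [-0.02,0,-0.07]
    - [-0.05,0,-0.085]
    - [-0.085,0,-0.085]
    - [-0.12,0,-0.085]
    - [-0.157,0,-0.085]
    - [-0.195,0,-0.085]
  turn: [0,0,0,0,1,2,3,4]
  fingers: [0.02,0.02,0.02,0.02,0.02,0.02,0.02,0.02]

```text
time: 5.73
position: [0.6361, 0.0603, 0.1007]
tcp_rot: [3.141, -0.0, 1.517]
contact_force: [0.1, 0.0, -0.4]
gripper_width: 0.0292
grasp_force: 29.8
```

Call:
send_rows:
  linear:
    - [-0.038,0,0]
    - [-0.076,0,0]
    - [-0.112,0,0]
    - [-0.145,0,0]
    - [-0.175,0,0]
    - [-0.2,0,0]
    - [-0.218,0,0]
    - [-0.23,0,0]
  turn: [1,2,3,4,5,5,5,5]
  fingers: [0.02,0.02,0.02,0.02,0.02,0.02,0.02,0.02]

```text
time: 6.4
position: [0.6232, -0.1714, 0.1006]
tcp_rot: [3.141, 0.001, 1.426]
contact_force: [-0.2, 0.2, -0.3]
gripper_width: 0.0291
grasp_force: 29.8
```

```bash
python3 - <<'E'
from h import *
for i in range(5): q=get_image("top")
save(q,"t2.png")
m=cmask(q,(3,110,30),(15,255,255),proj(q,np.array([[.6355,.268,.01]]))[0],48); cnt=cv2.findContours(m.astype(np.uint8),0,2)[0]
mm=np.zeros(m.shape,np.uint8); cv2.drawContours(mm,cnt,-1,1,-1); print(mm.sum(),fit(q,"insert_block",(.634,.267,94),0,mm>0))
print(fit(q,"insert_block",(.634,.267,94),0))
print(manip.read_state()["grasp_force"])
for n,h in(("block",.03),("setter",.009)):
  for r in models.trace(q,n)[:3]:
    M=cv2.moments(r["pixels"].astype(np.uint8),True); c=(M["m10"]/M["m00"],M["m01"]/M["m00"])
    ys,xs=np.nonzero(r["pixels"]); P=np.array([at(q,u,h)[:2] for u in zip(xs,ys)]); w,V=np.linalg.eigh(np.cov(P.T)); e=V[:,1]; L=(P-P.mean(0))@e
    print(n,r["conf"],P.mean(0)*1000,(P.mean(0)+e*(L.max()+L.min())/2)*1000,np.degrees(np.arctan2(e[1],e[0]))%180,np.ptp(L))
E
python3 go.py 641.5 -186.5 16 82
```

```text
2873 [635.75 267.03  94.29   0.96]
[635.21 266.79  93.97   0.96]
29.765293300151825
block 0.9 [ 450.66203599 -178.87225048] [ 450.81979206 -179.52756353] 103.53548668380805 0.08092244044548305
block 0.73 [523.22192583 141.62956575] [523.21324717 141.59305423] 76.6291140156021 0.07434077060147277
setter 0.49 [626.39401931  48.3982952 ] [630.46307765  52.97395234] 48.353819432863375 0.0939686249162332
t 6.8 pos [ 624.1 -166.3  100.2] yaw 82.0 w 29.0
linear [-0.0176  0.0201  0.0842] turn 0.0
```

Call:
send_rows:
  linear:
    - [-0.007,0.008,0.01]
    - [-0.013,0.015,0.025]
    - [-0.0176,0.0201,0.04]
    - [-0.0176,0.0201,0.052]
    - [-0.0176,0.0201,0.06]
    - [-0.0176,0.0201,0.06]
    - [-0.0176,0.0201,0.06]
    - [-0.0176,0.0201,0.06]
  turn: [0,0,0,0,0,0,0,0]
  fingers: [0.02,0.02,0.02,0.02,0.02,0.02,0.02,0.02]

```text
time: 7.47
position: [0.6413, -0.1884, 0.0407]
tcp_rot: [3.141, -0.0, 1.429]
contact_force: [1.1, 0.5, -0.3]
gripper_width: 0.029
grasp_force: 29.8
```

```bash
python3 - <<'E'
from h import *
p=get_image("side"); save(p,"s2.png")
cv2.imwrite("pics/s2b.png",cv2.resize(p["image"][230:330,280:390,::-1],None,fx=6,fy=6,interpolation=cv2.INTER_CUBIC))
E
python3 go.py 641.5 -186.5 16 82
```

```text
t 7.52 pos [ 641.5 -188.4   41.1] yaw 81.9 w 28.8
linear [ 0.0019 -0.0003  0.0251] turn -0.1
```

View pics/s2b.png

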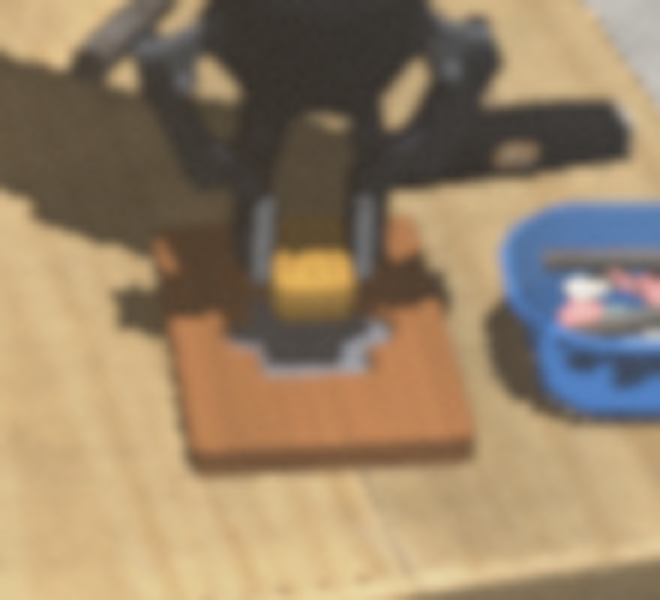

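The wax is held level above the wax pocket. Its front bottom edge is at crop (313,318), which is px (332,283). I check that against the geometry.

```bash
python3 - <<'E'
from h import *
p=get_image("side")
for u in((280+274/6,230+314/6),(280+353/6,230+318/6)): print((at(p,u,.0315)*1000).round(1))
# expected front corners
t=np.radians(81.9-90);c,s=np.cos(t),np.sin(t)
for a in(-15,15): print(np.round([641.5+c*a+s*23,-186.5+s*a-c*23],1))
E
```

```text
[ 625.6 -201.5   31.5]
[ 653.2 -210.3   31.5]
[ 623.4 -207.2]
[ 653.1 -211.4]
```

Call:
send_rows:
  linear:
    - [0,0,0.008]
    - [0,0,0.016]
    - [0,0,0.021]
    - [0,0,0.0245]
    - [0,0,0.0255]
    - [0,0,0.0255]
    - [0,0,0.0255]
    - [0,0,0.0255]
  turn: [0,0,0,0,0,0,0,0]
  fingers: [0.02,0.02,0.02,0.02,0.02,0.02,0.035,0.045]

```text
time: 8.23
position: [0.6411, -0.1885, 0.0146]
tcp_rot: [-3.141, 0.0, 1.429]
contact_force: [-0.2, 0.7, 0.8]
gripper_width: 0.0448
grasp_force: 0.0
```

Call:
send_rows:
  linear:
    - [0,0,0]
    - [0,0,-0.01]
    - [0,0,-0.03]
    - [0,0,-0.06]
    - [0.03,-0.02,-0.085]
    - [0.06,-0.045,-0.085]
    - [0.07,-0.07,-0.085]
    - [0.07,-0.08,-0.085]
  turn: [0,0,0,0,0,0,0,0]
  fingers: [0.05,0.05,0.055,0.065,0.075,0.075,0.075,0.075]

```text
time: 8.9
position: [0.5696, -0.1034, 0.1007]
tcp_rot: [-3.14, -0.003, 1.434]
contact_force: [-0.7, -0.6, 0.2]
gripper_width: 0.0749
grasp_force: 0.0
```

```bash
python3 - <<'E'
from h import *
for i in range(3):p=get_image("top")
p=get_image("side"); save(p,"s3.png")
cv2.imwrite("pics/s3b.png",cv2.resize(p["image"][225:335,205:395,::-1],None,fx=4,fy=4,interpolation=cv2.INTER_CUBIC))
E
python3 go.py 449 -181 25 103.5
```

```text
t 9.1 pos [ 572.7 -108.3  100.6] yaw 81.9 w 75.3
linear [-0.0894 -0.1123  0.0754] turn -21.6
```

View pics/s3b.png

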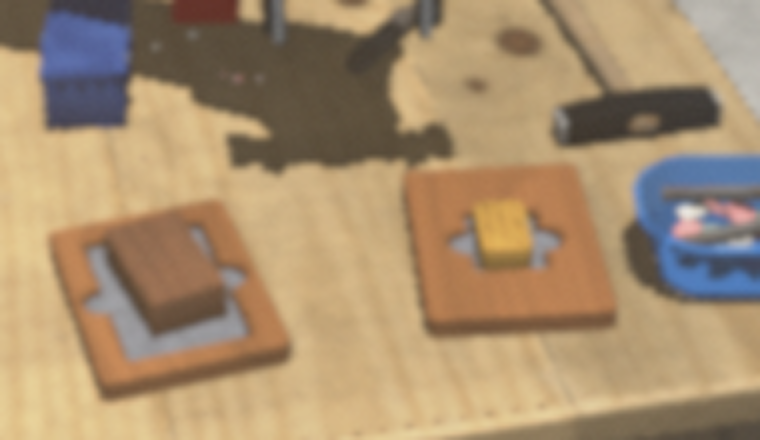

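The wax now sits in its pocket at crop (503,235). Next is the block at crop (165,265).

Call:
send_rows:
  linear:
    - [-0.018,-0.022,0]
    - [-0.036,-0.045,0]
    - [-0.054,-0.068,0.01]
    - [-0.07,-0.09,0.015]
    - [-0.082,-0.104,0.02]
    - [-0.0894,-0.1123,0.025]
    - [-0.0894,-0.1123,0.03]
    - [-0.0894,-0.1123,0.03]
  turn: [-5,-10,-15,-19,-21.6,-21.6,-21.6,-21.6]
  fingers: [0.075,0.075,0.075,0.075,0.075,0.075,0.075,0.075]

```text
time: 9.77
position: [0.4489, -0.181, 0.0691]
tcp_rot: [3.141, -0.0, 1.803]
contact_force: [-0.4, 1.3, 0.6]
gripper_width: 0.0749
grasp_force: 0.0
```

```bash
python3 - <<'E'
from h import *
for i in range(3):get_image("top")
p=get_image("side"); print(fit(p,"block",(.449,-.181,103),.006))
E
python3 go.py 449 -181 16 103.3
```

```text
[ 448.83 -180.05   99.74    0.88]
t 10.02 pos [ 449.3 -179.9   69.9] yaw 103.6 w 74.9
linear [-0.001  -0.0005  0.0539] turn 0.3
```

Call:
send_rows:
  linear:
    - [0,0,0.02]
    - [0,0,0.038]
    - [0,0,0.05]
    - [0,0,0.0535]
    - [0,0,0.0535]
    - [0,0,0.0535]
    - [0,0,0.0535]
    - [0,0,0.0535]
  turn: [0,0,0,0,0,0,0,0]
  fingers: [0.07,0.065,0.06,0.06,0.045,0.035,0.035,0.035]
  grip_force: 40

```text
time: 10.68
position: [0.4486, -0.1807, 0.017]
tcp_rot: [3.14, 0.001, 1.806]
contact_force: [-0.9, -0.1, 0.4]
gripper_width: 0.0438
grasp_force: 41.6
```

```bash
python3 go.py 635.5 268.5 100 94.2; python3 -c "
from bench import manip;s=manip.read_state();print(s['grasp_force'],s['contact_force'])"
```

```text
t 10.68 pos [ 448.6 -180.7   17. ] yaw 103.5 w 43.8
linear [ 0.3931  0.2867 -0.0829] turn 9.3
41.632452607154846 [-0.91670558 -0.05681209  0.38105399]
```

Call:
send_rows:
  linear:
    - [0,0,-0.02]
    - [0,0,-0.045]
    - [0.012,0.009,-0.07]
    - [0.037,0.027,-0.085]
    - [0.067,0.049,-0.085]
    - [0.098,0.071,-0.085]
    - [0.129,0.094,-0.085]
    - [0.16,0.117,-0.085]
  turn: [0,0,0,0,0,0,0,0]
  fingers: [0.035,0.035,0.035,0.035,0.035,0.035,0.035,0.035]

```text
time: 11.35
position: [0.5251, 0.0041, 0.1022]
tcp_rot: [3.14, 0.0, 1.806]
contact_force: [0.6, 0.2, -0.7]
gripper_width: 0.044
grasp_force: 41.7
```

Call:
send_rows:
  linear:
    - [0.031,0.023,0]
    - [0.062,0.046,0]
    - [0.093,0.069,0]
    - [0.124,0.091,0]
    - [0.155,0.113,0]
    - [0.185,0.135,0]
    - [0.208,0.152,0]
    - [0.224,0.164,0]
  turn: [1,2,4,6,8,9.3,9.3,9.3]
  fingers: [0.035,0.035,0.035,0.035,0.035,0.035,0.035,0.035]

```text
time: 12.02
position: [0.6319, 0.2628, 0.1016]
tcp_rot: [3.141, -0.002, 1.647]
contact_force: [0.5, -0.1, -0.1]
gripper_width: 0.0438
grasp_force: 41.7
```

```bash
python3 - <<'E'
from h import *
for i in range(5):get_image("top")
print(manip.read_state()["grasp_force"])
E
python3 go.py 635.5 267.5 17 94.2
```

```text
41.62931442260742
t 12.27 pos [631.4 257.2 101.5] yaw 94.2 w 44.1
linear [0.01   0.0048 0.0845] turn -0.0
```

Call:
send_rows:
  linear:
    - [0.004,0.002,0.012]
    - [0.008,0.004,0.028]
    - [0.01,0.0048,0.043]
    - [0.01,0.0048,0.053]
    - [0.01,0.0048,0.06]
    - [0.01,0.0048,0.06]
    - [0.01,0.0048,0.06]
    - [0.01,0.0048,0.06]
  turn: [0,0,0,0,0,0,0,0]
  fingers: [0.035,0.035,0.035,0.035,0.035,0.035,0.035,0.035]

```text
time: 12.93
position: [0.6362, 0.2684, 0.0418]
tcp_rot: [3.141, -0.0, 1.643]
contact_force: [0.2, -0.3, -0.2]
gripper_width: 0.0439
grasp_force: 41.6
```

```bash
python3 - <<'E'
from h import *
p=get_image("side"); save(p,"s4.png"); print(fit(p,"block",(.6355,.2675,94),.031))
cv2.imwrite("pics/s4b.png",cv2.resize(p["image"][150:240,230:350,::-1],None,fx=6,fy=6,interpolation=cv2.INTER_CUBIC))
E
python3 go.py 635.5 267.5 17 94.2
```

```text
[638.12 265.47  83.3    0.81]
t 13.03 pos [636.3 268.7  42.1] yaw 94.2 w 44.0
linear [-0.0011 -0.0009  0.0251] turn -0.0
```

View pics/s4b.png

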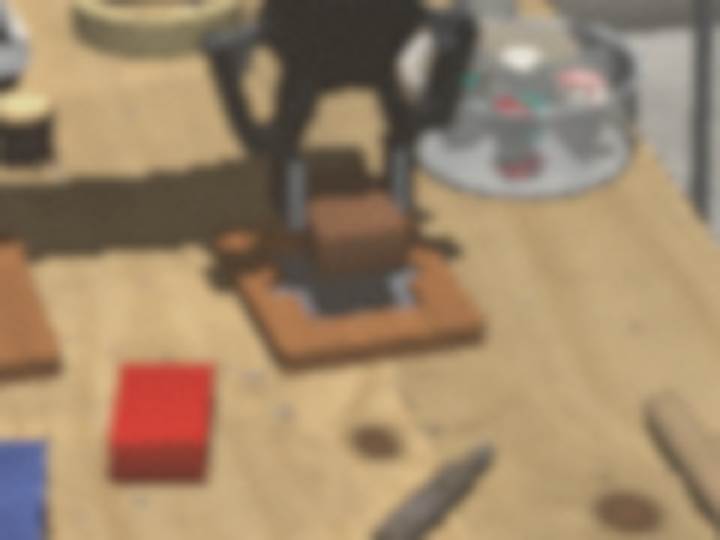

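The block is held level over its pocket, with its front bottom edge at crop (318,275)-(405,268). I lower it, release, then look.

Call:
send_rows:
  linear:
    - [-0.0005,-0.0005,0.008]
    - [-0.0008,-0.0006,0.016]
    - [-0.0008,-0.0006,0.021]
    - [-0.0008,-0.0006,0.0245]
    - [-0.0008,-0.0006,0.0255]
    - [-0.0008,-0.0006,0.0255]
    - [-0.0008,-0.0006,0.0255]
    - [-0.0008,-0.0006,0.0255]
  turn: [0,0,0,0,0,0,0,0]
  fingers: [0.035,0.035,0.035,0.035,0.035,0.035,0.05,0.06]

```text
time: 13.7
position: [0.6352, 0.2679, 0.0156]
tcp_rot: [-3.142, 0.0, 1.644]
contact_force: [0.4, 0.1, 0.3]
gripper_width: 0.0593
grasp_force: 0.0
```

Call:
send_rows:
  linear:
    - [0,0,0]
    - [0,0,-0.01]
    - [0,0,-0.03]
    - [0,0,-0.06]
    - [-0.02,0,-0.085]
    - [-0.05,0,-0.085]
    - [-0.085,0,-0.085]
    - [-0.12,0,-0.085]
  turn: [0,0,0,0,0,0,0,0]
  fingers: [0.065,0.065,0.07,0.075,0.08,0.08,0.08,0.08]

```text
time: 14.37
position: [0.6443, 0.1477, 0.1021]
tcp_rot: [3.14, -0.0, 1.646]
contact_force: [0.1, -0.8, -0.9]
gripper_width: 0.0797
grasp_force: 0.0
```

```bash
python3 - <<'E'
from h import *
for i in range(4):p=get_image("top")
print(fit(p,"tin",(.431,.044,80),0))
p=get_image("side"); save(p,"s5.png"); print(fit(p,"block",(.6355,.2675,94),.006)); print(fit(p,"tin",(.431,.044,80),0))
cv2.imwrite("pics/s5b.png",cv2.resize(p["image"][150:260,200:350,::-1],None,fx=5,fy=5,interpolation=cv2.INTER_CUBIC))
E
python3 go.py 431 43.5 80 80
```

```text
[429.5   42.48  81.68   0.47]
[632.24 268.73  95.03   0.91]
[431.04  47.32  82.74   0.91]
t 14.77 pos [643.8 150.  100.8] yaw 94.3 w 80.4
linear [-0.0902 -0.2201  0.0207] turn 14.3
```

View pics/s5b.png

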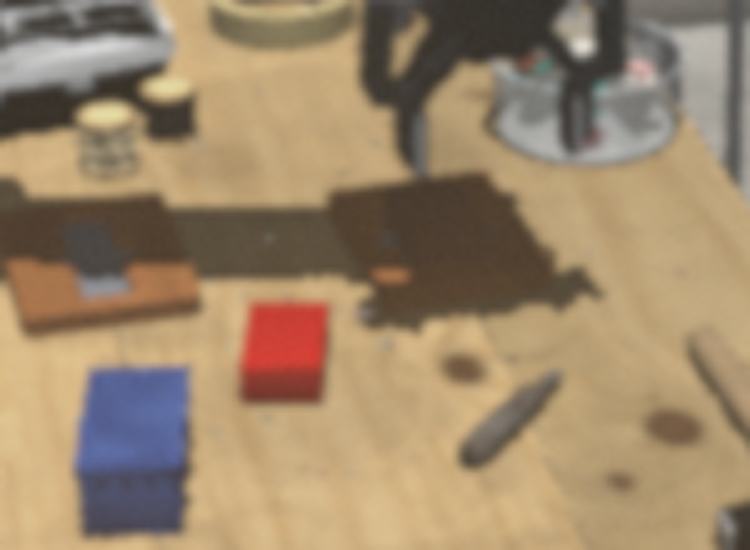

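The block lies in the shadowed insert around crop (390,245), so I'll check it again later. The tin is at (135,450) and the setter at (510,420). Tin next.

Call:
send_rows:
  linear:
    - [-0.01,-0.025,0]
    - [-0.025,-0.06,0]
    - [-0.039,-0.095,0]
    - [-0.053,-0.13,0.01]
    - [-0.067,-0.163,0.015]
    - [-0.08,-0.193,0.02]
    - [-0.088,-0.212,0.025]
    - [-0.09,-0.22,0.028]
  turn: [1,3,5,8,11,13.8,13.8,13.8]
  fingers: [0.085,0.085,0.085,0.085,0.085,0.085,0.085,0.085]

```text
time: 15.43
position: [0.4279, 0.0416, 0.0726]
tcp_rot: [-3.139, 0.001, 1.403]
contact_force: [-0.1, -0.1, 0.2]
gripper_width: 0.0847
grasp_force: 0.0
```

```bash
python3 - <<'E'
from h import *
for i in range(4):p=get_image("side")
im=cv2.resize(p["image"][190:290,190:300,::-1],None,fx=6,fy=6,interpolation=cv2.INTER_CUBIC);cv2.imwrite("pics/s6b.png",im)
print(fit(p,"tin",(.431,.044,80),0),fit(p,"block",(.6355,.2675,94),.006))
p=get_image("top");print(fit(p,"block",(.6355,.2675,94),.006))
E
python3 go.py 431 44 15 80.5
```

```text
[431.99  47.43  83.51   0.91] [633.11 269.25  92.63   0.91]
[633.12 263.93  93.13   0.95]
t 15.83 pos [432.4  43.   72.9] yaw 80.4 w 84.7
linear [ 0.0008 -0.0016  0.0579] turn -0.1
```

View pics/s6b.png

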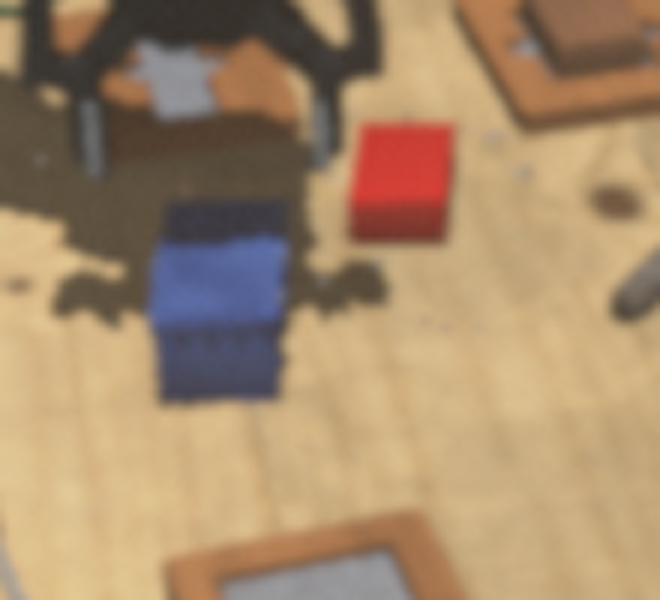

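The tin is at crop (218,290) between the open fingers, and the block visibly sits in its insert at the upper right. Descend and grasp.

Call:
send_rows:
  linear:
    - [0.0008,-0.0016,0.015]
    - [0.0008,-0.0016,0.033]
    - [0.0008,-0.0016,0.048]
    - [0.0008,-0.0016,0.056]
    - [0.0008,-0.0016,0.058]
    - [0.0008,-0.0016,0.058]
    - [0.0008,-0.0016,0.058]
    - [0.0008,-0.0016,0.058]
  turn: [0,0,0,0,0,0,0,0]
  fingers: [0.085,0.085,0.085,0.085,0.07,0.055,0.045,0.045]
  grip_force: 45

```text
time: 16.5
position: [0.4302, 0.0434, 0.0156]
tcp_rot: [3.14, -0.0, 1.403]
contact_force: [-0.7, -1.4, 0.3]
gripper_width: 0.0514
grasp_force: 46.7
```

```bash
python3 go.py 449.2 -186 90 96; python3 -c "
from bench import manip;s=manip.read_state();print(s['grasp_force'],s['contact_force'])"
```

```text
t 16.5 pos [430.2  43.4  15.6] yaw 80.4 w 51.4
linear [-0.2229  0.0571 -0.0744] turn -15.6
46.681387424468994 [-0.66760845 -1.43341698  0.25465653]
```

The opening reads 51 mm where I expected 57. I lift a little and look.

Call:
send_rows:
  linear:
    - [0,0,-0.005]
    - [0,0,-0.015]
    - [0,0,-0.03]
    - [0,0,-0.045]
    - [0,0,-0.055]
    - [0,0,-0.06]
    - [0,0,-0.06]
    - [0,0,-0.06]
  turn: [0,0,0,0,0,0,0,0]
  fingers: [0.045,0.045,0.045,0.045,0.045,0.045,0.045,0.045]

```text
time: 17.17
position: [0.4298, 0.0436, 0.0751]
tcp_rot: [3.141, -0.0, 1.403]
contact_force: [0.4, -0.2, -1.6]
gripper_width: 0.0514
grasp_force: 47.0
```

```bash
python3 - <<'E'
from h import *
p=get_image("side")
cv2.imwrite("pics/s7b.png",cv2.resize(p["image"][170:270,180:290,::-1],None,fx=6,fy=6,interpolation=cv2.INTER_CUBIC))
print(fit(p,"tin",(.431,.044,80),.06)); print(manip.read_state()["grasp_force"])
E
python3 go.py 449.2 -186 90 96
```

```text
None
47.02382147312164
t 17.27 pos [429.4  43.5  74.5] yaw 80.4 w 51.2
linear [-0.223   0.0578 -0.0155] turn -15.6
```

View pics/s7b.png

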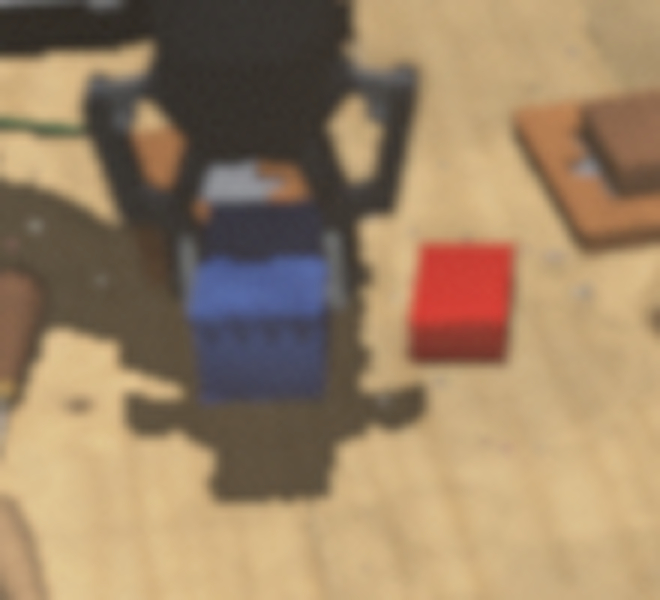

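The tin is lifted level and nothing else is disturbed; the red block is at crop (463,300). I carry it over.

Call:
send_rows:
  linear:
    - [-0.015,0.004,-0.005]
    - [-0.045,0.012,-0.01]
    - [-0.08,0.021,-0.015]
    - [-0.115,0.03,-0.015]
    - [-0.15,0.039,-0.015]
    - [-0.18,0.047,-0.015]
    - [-0.205,0.053,-0.015]
    - [-0.219,0.057,-0.015]
  turn: [-1,-3,-5,-8,-11,-14,-15.6,-15.6]
  fingers: [0.045,0.045,0.045,0.045,0.045,0.045,0.045,0.045]

```text
time: 17.93
position: [0.4486, -0.1858, 0.0892]
tcp_rot: [-3.141, 0.001, 1.673]
contact_force: [-0.4, -0.1, -0.4]
gripper_width: 0.0508
grasp_force: 47.0
```

```bash
python3 - <<'E'
from h import *
for i in range(5):get_image("top")
E
python3 go.py 449.2 -187 22 96
```

```text
t 18.18 pos [ 448.9 -181.1   89.2] yaw 96.0 w 51.0
linear [-0.006  -0.0002  0.0672] turn 0.0
```

Call:
send_rows:
  linear:
    - [-0.003,0,0.008]
    - [-0.006,0,0.02]
    - [-0.006,0,0.033]
    - [-0.006,0,0.042]
    - [-0.006,0,0.045]
    - [-0.006,0,0.045]
    - [-0.006,0,0.045]
    - [-0.006,0,0.045]
  turn: [0,0,0,0,0,0,0,0]
  fingers: [0.045,0.045,0.045,0.045,0.045,0.045,0.045,0.045]

```text
time: 18.85
position: [0.4502, -0.1879, 0.0452]
tcp_rot: [3.141, 0.0, 1.676]
contact_force: [0.3, -0.1, -1.2]
gripper_width: 0.0508
grasp_force: 47.1
```

```bash
python3 - <<'E'
from h import *
get_image("top");p=get_image("side")
cv2.imwrite("pics/s8b.png",cv2.resize(p["image"][225:335,190:310,::-1],None,fx=5.4,fy=5.4,interpolation=cv2.INTER_CUBIC))
t=np.radians(96-90);c,s=np.cos(t),np.sin(t); z=manip.read_state()["position"][2]-.0156
for C,l in((( 449.2,-186),"tin"),):
  X=np.array([[C[0]+c*a+s*49.5,C[1]+s*a-c*49.5,zz*1000] for zz in(z,z+.042) for a in(-28.5,28.5)])/1000
  print(((proj(p,X)-[190,225])*5.4).round())
E
python3 go.py 449.2 -187 22 96
```

```text
[[260. 437.]
 [401. 407.]
 [253. 349.]
 [398. 320.]]
t 18.95 pos [ 450.3 -188.    45.3] yaw 96.0 w 51.4
linear [ 0.0011 -0.001   0.0233] turn -0.0
```

View pics/s8b.png

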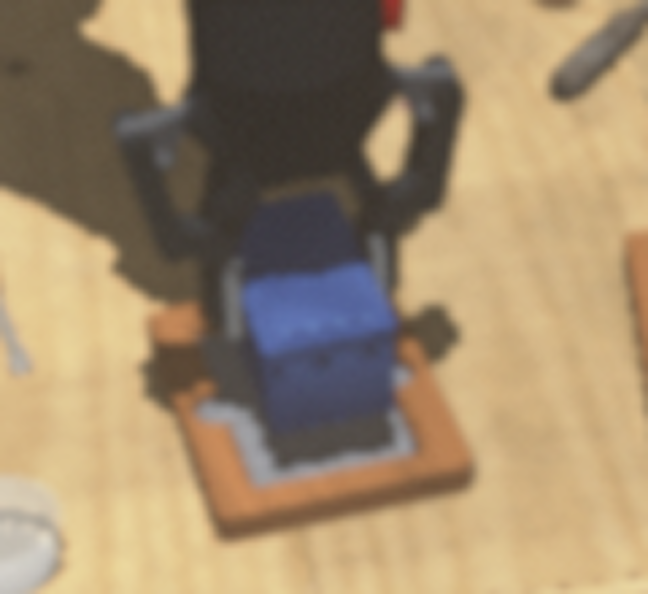

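The tin's bottom front edge is at crop (272,432)-(393,405), within about 2 mm of the prediction and centred over the pocket. Lower and release.

Call:
send_rows:
  linear:
    - [0.0005,-0.0005,0.008]
    - [0.0008,-0.001,0.015]
    - [0.0008,-0.001,0.02]
    - [0.0008,-0.001,0.0232]
    - [0.0008,-0.001,0.024]
    - [0.0008,-0.001,0.024]
    - [0.0008,-0.001,0.024]
    - [0.0008,-0.001,0.024]
  turn: [0,0,0,0,0,0,0,0]
  fingers: [0.045,0.045,0.045,0.045,0.045,0.045,0.06,0.075]

```text
time: 19.62
position: [0.4489, -0.1874, 0.0206]
tcp_rot: [3.142, 0.0, 1.675]
contact_force: [0.4, 0.2, 0.1]
gripper_width: 0.0704
grasp_force: 0.0
```

Call:
send_rows:
  linear:
    - [0,0,0]
    - [0,0,-0.01]
    - [0,0,-0.035]
    - [0,0,-0.065]
    - [0,0,-0.09]
    - [0.03,0.02,-0.1]
    - [0.065,0.045,-0.1]
    - [0.095,0.065,-0.1]
  turn: [0,0,0,0,0,0,0,0]
  fingers: [0.08,0.085,0.085,0.085,0.085,0.07,0.06,0.06]

```text
time: 20.28
position: [0.5051, -0.085, 0.1227]
tcp_rot: [3.138, 0.0, 1.674]
contact_force: [0.7, 0.9, -0.4]
gripper_width: 0.0598
grasp_force: 0.0
```

```bash
python3 - <<'E'
from h import *
for i in range(4):p=get_image("top")
save(p,"t9.png"); print(fit(p,"tin",(.449,-.186,96),.006))
r=models.trace(p,"setter"); 
p=get_image("side");print(fit(p,"tin",(.449,-.186,96),.006))
cv2.imwrite("pics/s9b.png",cv2.resize(p["image"][160:335,200:370,::-1],None,fx=3.4,fy=3.4,interpolation=cv2.INTER_CUBIC))
E
python3 go.py 630.6 54 60 48.5
```

```text
None
[ 448.05 -182.3    92.11    0.9 ]
t 20.68 pos [502.9 -87.5 120.9] yaw 95.9 w 59.9
linear [0.1278 0.1415 0.0608] turn 47.4
```

View pics/s9b.png

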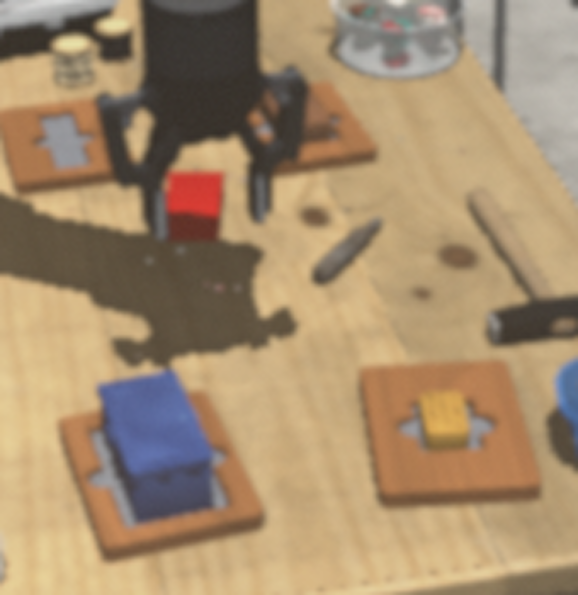

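The tin sits flat in its pocket at crop (160,445) and the wax in its own at (445,420). Now the setter at (348,250).

Call:
send_rows:
  linear:
    - [0.02,0.022,0]
    - [0.042,0.047,0.01]
    - [0.064,0.071,0.02]
    - [0.085,0.094,0.03]
    - [0.105,0.116,0.04]
    - [0.12,0.133,0.05]
    - [0.1278,0.1415,0.058]
    - [0.1278,0.1415,0.06]
  turn: [7,14,21,28,35,42,47.4,47.4]
  fingers: [0.05,0.05,0.05,0.05,0.05,0.05,0.05,0.05]

```text
time: 21.35
position: [0.6316, 0.058, 0.0588]
tcp_rot: [-3.14, 0.001, 0.846]
contact_force: [0.1, 0.5, -0.4]
gripper_width: 0.0501
grasp_force: 0.0
```

```bash
python3 - <<'E'
from h import *
for i in range(4):p=get_image("side")
cv2.imwrite("pics/s10b.png",cv2.resize(p["image"][190:260,260:350,::-1],None,fx=7,fy=7,interpolation=cv2.INTER_CUBIC))
t=np.radians(48.5);e=np.array([np.cos(t),np.sin(t)])
X=np.array([[*(np.array([.6306,.054])+k*.049*e),.009] for k in(-1,0,1)]); print(((proj(p,X)-[260,190])*7).round())
E
python3 go.py 630.6 54 9.5 48.5
```

```text
[[227. 359.]
 [291. 299.]
 [351. 241.]]
t 21.55 pos [630.4  53.5  61.4] yaw 48.6 w 50.0
linear [ 0.0005 -0.0002  0.0519] turn 0.1
```

View pics/s10b.png

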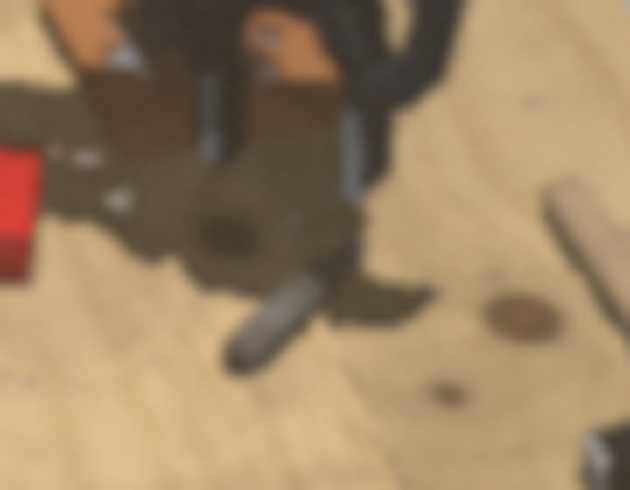

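The setter's near end at crop (232,358) matches the prediction. Descend and grasp.

Call:
send_rows:
  linear:
    - [0,0,0.015]
    - [0,0,0.032]
    - [0,0,0.045]
    - [0,0,0.051]
    - [0,0,0.052]
    - [0,0,0.052]
    - [0,0,0.052]
    - [0,0,0.052]
  turn: [0,0,0,0,0,0,0,0]
  fingers: [0.05,0.05,0.05,0.05,0.04,0.025,0.01,0.01]
  grip_force: 60

```text
time: 22.22
position: [0.6316, 0.0555, 0.0098]
tcp_rot: [3.141, -0.001, 0.848]
contact_force: [-1.6, -1.0, 3.3]
gripper_width: 0.0152
grasp_force: 59.0
```

Call:
send_rows:
  linear:
    - [0,0,0]
    - [0,0,-0.01]
    - [0,0,-0.03]
    - [0,0,-0.05]
    - [0,0,-0.07]
    - [0,0,-0.08]
    - [0,0,-0.08]
    - [0,0,-0.08]
  turn: [0,0,0,0,0,0,0,0]
  fingers: [0.01,0.01,0.01,0.01,0.01,0.01,0.01,0.01]

```text
time: 22.88
position: [0.6311, 0.0562, 0.0891]
tcp_rot: [3.141, -0.001, 0.848]
contact_force: [-0.1, -0.3, -1.6]
gripper_width: 0.0147
grasp_force: 58.8
```

```bash
python3 go.py 433 283.5 90 92.7; python3 -c "
from bench import manip;s=manip.read_state();print(s['grasp_force'],s['contact_force'])"
```

```text
t 22.88 pos [631.1  56.2  89.1] yaw 48.6 w 14.7
linear [ 0.0396 -0.2989 -0.001 ] turn -44.1
58.759578466415405 [-0.14873381 -0.31060759 -1.61540154]
```

Call:
send_rows:
  linear:
    - [0.002,-0.018,0]
    - [0.007,-0.055,0]
    - [0.012,-0.093,0]
    - [0.017,-0.131,0]
    - [0.022,-0.17,0]
    - [0.028,-0.208,0]
    - [0.033,-0.245,0]
    - [0.036,-0.272,0]
  turn: [-5,-11,-17,-23,-30,-36,-41,-44.1]
  fingers: [0.01,0.01,0.01,0.01,0.01,0.01,0.01,0.01]

```text
time: 23.55
position: [0.4474, 0.2651, 0.0876]
tcp_rot: [-3.139, 0.0, 1.625]
contact_force: [-0.5, 0.4, -1.5]
gripper_width: 0.0151
grasp_force: 58.9
```

```bash
python3 - <<'E'
from h import *
for i in range(5):get_image("top")
E
python3 go.py 433 283.5 16 92.7
```

```text
t 23.8 pos [450.8 262.1  88.1] yaw 92.6 w 14.8
linear [ 0.0223 -0.0167  0.0721] turn -0.1
```

Call:
send_rows:
  linear:
    - [0.007,-0.005,0.008]
    - [0.014,-0.011,0.02]
    - [0.021,-0.0155,0.033]
    - [0.0238,-0.0167,0.042]
    - [0.0238,-0.0167,0.045]
    - [0.0238,-0.0167,0.045]
    - [0.0238,-0.0167,0.045]
    - [0.0238,-0.0167,0.045]
  turn: [0,0,0,0,0,0,0,0]
  fingers: [0.01,0.01,0.01,0.01,0.01,0.01,0.01,0.01]

```text
time: 24.47
position: [0.4338, 0.2852, 0.0442]
tcp_rot: [3.141, -0.0, 1.616]
contact_force: [1.1, -0.1, -0.7]
gripper_width: 0.0147
grasp_force: 58.9
```

```bash
python3 - <<'E'
from h import *
get_image("top");p=get_image("side"); save(p,"s11.png")
cv2.imwrite("pics/s11b.png",cv2.resize(p["image"][150:240,180:280,::-1],None,fx=6.5,fy=6.5,interpolation=cv2.INTER_CUBIC))
z=manip.read_state()["position"][2]-.0097
t=np.radians(92.7);e=np.array([np.cos(t),np.sin(t)])
X=np.array([[*(np.array([.433,.2835])+k*.049*e),z+.009] for k in(-1,0,1)]); print(((proj(p,X)-[180,150])*6.5).round())
E
python3 go.py 433 285 16 92.7
```

```text
[[260. 313.]
 [244. 265.]
 [229. 219.]]
t 24.57 pos [433.7 285.5  44.3] yaw 92.6 w 14.8
linear [-0.0005 -0.0007  0.0283] turn -0.1
```

View pics/s11b.png

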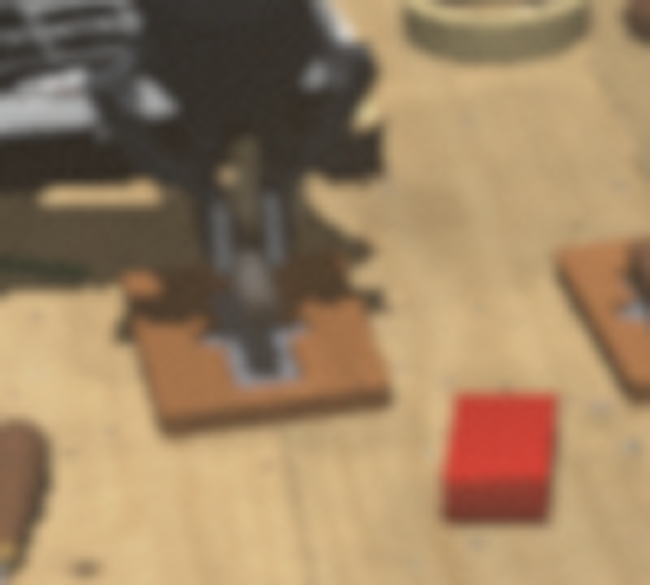

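The setter hangs level with its near end at crop (260,308), close to the predicted 313 and aligned with the slot. Lower and release.

Call:
send_rows:
  linear:
    - [-0.0005,-0.0007,0.009]
    - [-0.0005,-0.0007,0.018]
    - [-0.0005,-0.0007,0.024]
    - [-0.0005,-0.0007,0.028]
    - [-0.0005,-0.0007,0.029]
    - [-0.0005,-0.0007,0.029]
    - [-0.0005,-0.0007,0.029]
    - [-0.0005,-0.0007,0.029]
  turn: [0,0,0,0,0,0,0,0]
  fingers: [0.01,0.01,0.01,0.01,0.01,0.01,0.025,0.035]

```text
time: 25.23
position: [0.4324, 0.2852, 0.0146]
tcp_rot: [3.142, -0.0, 1.618]
contact_force: [-0.4, 0.2, -0.1]
gripper_width: 0.0345
grasp_force: 0.0
```

Call:
send_rows:
  linear:
    - [0,0,0]
    - [0,0,-0.01]
    - [0,0,-0.035]
    - [0,0,-0.07]
    - [0,0,-0.105]
    - [-0.03,0.01,-0.14]
    - [-0.06,0.03,-0.17]
    - [-0.085,0.05,-0.19]
  turn: [0,0,0,0,0,0,0,0]
  fingers: [0.04,0.045,0.045,0.045,0.045,0.045,0.045,0.045]

```text
time: 25.9
position: [0.4824, 0.2064, 0.2039]
tcp_rot: [3.141, -0.001, 1.62]
contact_force: [0.6, 0.3, -1.4]
gripper_width: 0.0451
grasp_force: 0.0
```

Call:
send_rows:
  linear:
    - [-0.03,0,0]
    - [-0.06,0,0]
    - [-0.095,0,0]
    - [-0.13,0,0]
    - [-0.155,0,0]
    - [-0.17,0,0]
    - [-0.17,0,0]
    - [-0.17,0,0]
  turn: [0,0,0,0,0,0,0,0]
  fingers: [0.045,0.045,0.045,0.045,0.045,0.045,0.045,0.045]

```text
time: 26.57
position: [0.4907, 0.0364, 0.2016]
tcp_rot: [3.141, -0.0, 1.616]
contact_force: [-0.4, -0.0, -0.0]
gripper_width: 0.0448
grasp_force: 0.0
```

```bash
python3 - <<'E'
from h import *
for i in range(4):q=get_image("top")
save(q,"t12.png");p=get_image("side")
a=cv2.resize(p["image"][165:230,190:320,::-1],None,fx=5,fy=5,interpolation=cv2.INTER_CUBIC)
b=cv2.resize(q["image"][165:215,165:295,::-1],None,fx=5,fy=5,interpolation=cv2.INTER_CUBIC)
cv2.imwrite("pics/s12b.png",np.vstack([a,b]))
print(fit(p,"block",(.6355,.2675,94),.006),fit(q,"block",(.6355,.2675,94),.006),fit(q,"wax",(.641,-.185,82),.006),fit(p,"wax",(.641,-.185,82),.006),fit(q,"tin",(.449,-.186,96),.006),fit(p,"setter",(.433,.284,93),.006))
E
```

```text
[633.   274.05  89.24   0.79] [633.35 264.99  93.01   0.95] [ 639.56 -186.61   82.78    0.91] [ 640.81 -182.63   78.05    0.8 ] None [431.54 291.9   90.04   0.65]
```

View pics/s12b.png

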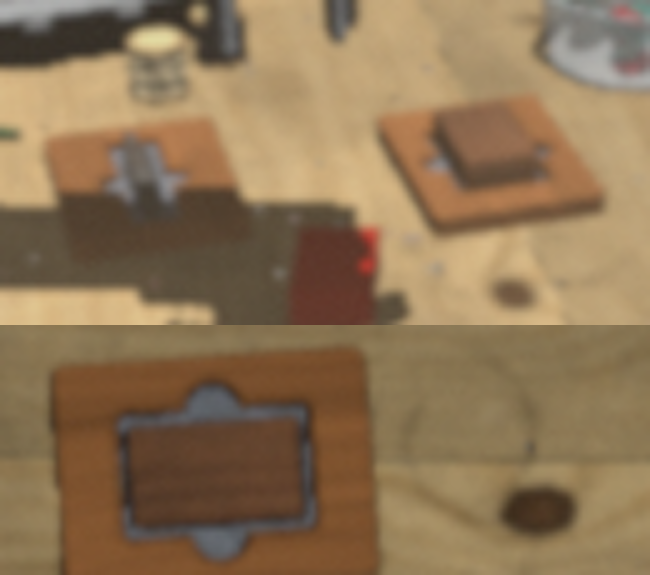

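The block lies inside its pocket with felt visible all round, and the setter is in its slot, partly in shadow. One last composite from the top covers the setter, tin and wax.

```bash
python3 - <<'E'
import cv2,numpy as np
q=cv2.imread("pics/t12.png")
c=[cv2.resize(q[y:y+60,x:x+76],None,fx=5,fy=5,interpolation=cv2.INTER_CUBIC) for x,y in((160,255),(368,250),(370,162),(285,215))]
cv2.imwrite("pics/t12b.png",np.vstack([np.hstack(c[:2]),np.hstack(c[2:])])[:600])
E
```

```text
(no output)
```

View pics/t12b.png

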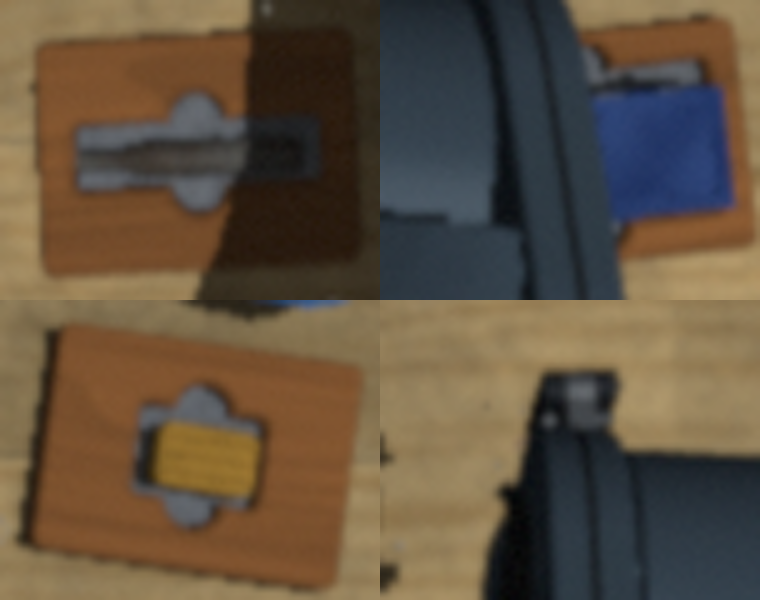

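The wax and tin are within their pockets. The setter is in its slot but about 3.5 mm off-centre toward +y: its tip at crop (78,158) nearly touches the slot end at 76. There's plenty of time, so I'll regrip it and slide it toward the centre.

```bash
python3 go.py 433 285 50 92.7
```

```text
t 27.12 pos [490.7  37.2 201.1] yaw 92.7 w 45.3
linear [ 0.2502 -0.0459  0.1511] turn 0.0
```

Call:
send_rows:
  linear:
    - [0.02,-0.004,0]
    - [0.055,-0.01,0.02]
    - [0.095,-0.018,0.045]
    - [0.135,-0.025,0.07]
    - [0.175,-0.032,0.095]
    - [0.21,-0.039,0.12]
    - [0.235,-0.043,0.14]
    - [0.25,-0.046,0.151]
  turn: [0,0,0,0,0,0,0,0]
  fingers: [0.045,0.045,0.045,0.045,0.045,0.045,0.045,0.045]

```text
time: 27.78
position: [0.4315, 0.2877, 0.0481]
tcp_rot: [-3.14, -0.0, 1.62]
contact_force: [-0.6, 0.3, 0.5]
gripper_width: 0.0449
grasp_force: 0.0
```

Call:
send_rows:
  linear:
    - [0,0,0]
    - [0,0,0]
    - [0,0,0]
    - [0,0,0]
    - [0,0,0]
    - [0,0,0]
    - [0,0,0]
    - [0,0,0]
  turn: [0,0,0,0,0,0,0,0]
  fingers: [0.045,0.045,0.045,0.04,0.04,0.04,0.04,0.04]
  grip_force: 25

```text
time: 28.45
position: [0.4334, 0.2843, 0.0505]
tcp_rot: [3.141, -0.0, 1.617]
contact_force: [0.5, -0.3, 0.1]
gripper_width: 0.0401
grasp_force: 0.0
```

```bash
python3 go.py 433 285 15.5 92.7
```

```text
t 28.45 pos [433.4 284.3  50.5] yaw 92.6 w 40.1
linear [ 0.0007 -0.0004  0.035 ] turn -0.1
```

Descend and close, slide about 3.5 mm toward −y, then release and retreat.

Call:
send_rows:
  linear:
    - [0,0,0.012]
    - [0,0,0.025]
    - [0,0,0.033]
    - [0,0,0.0348]
    - [0,0,0.0348]
    - [0,0,0.0348]
    - [0,0,0.0348]
    - [0,0,0.0348]
  turn: [0,0,0,0,0,0,0,0]
  fingers: [0.04,0.04,0.04,0.035,0.02,0.01,0.01,0.01]

```text
time: 29.12
position: [0.4333, 0.2847, 0.0158]
tcp_rot: [3.141, -0.0, 1.618]
contact_force: [0.0, 0.6, -1.2]
gripper_width: 0.016
grasp_force: 27.2
```

Call:
send_rows:
  linear:
    - [-0.001,0,0]
    - [-0.002,0,0]
    - [-0.003,0,0]
    - [-0.0035,0,0]
    - [-0.0035,0,0]
    - [-0.0035,0,0]
    - [-0.0035,0,0]
    - [-0.0035,0,0]
  turn: [0,0,0,0,0,0,0,0]
  fingers: [0.01,0.01,0.01,0.01,0.01,0.02,0.03,0.035]

```text
time: 29.78
position: [0.4333, 0.2811, 0.0154]
tcp_rot: [3.141, -0.0, 1.618]
contact_force: [-0.1, 0.6, 0.2]
gripper_width: 0.0349
grasp_force: 0.0
```

Call:
send_rows:
  linear:
    - [0,0,0]
    - [0,0,-0.01]
    - [0,0,-0.035]
    - [0,0,-0.07]
    - [0,0,-0.105]
    - [-0.02,0.03,-0.14]
    - [-0.03,0.065,-0.17]
    - [-0.04,0.1,-0.19]
  turn: [0,0,0,0,0,0,0,0]
  fingers: [0.04,0.045,0.045,0.045,0.045,0.045,0.045,0.045]

```text
time: 30.45
position: [0.5242, 0.2481, 0.202]
tcp_rot: [3.14, -0.001, 1.619]
contact_force: [0.7, 1.4, 0.0]
gripper_width: 0.0453
grasp_force: 0.0
```

Call:
send_rows:
  linear:
    - [-0.04,0.02,0]
    - [-0.08,0.04,0]
    - [-0.12,0.06,0]
    - [-0.155,0.075,0]
    - [-0.185,0.085,0]
    - [-0.2,0.085,0]
    - [-0.2,0.085,0]
    - [-0.2,0.085,0]
  turn: [0,0,0,0,0,0,0,0]
  fingers: [0.045,0.045,0.045,0.045,0.045,0.045,0.045,0.045]

```text
time: 31.12
position: [0.6178, 0.0517, 0.1988]
tcp_rot: [-3.141, -0.0, 1.615]
contact_force: [0.2, -0.5, -0.0]
gripper_width: 0.0449
grasp_force: 0.0
```

```bash
python3 - <<'E'
from h import *
for i in range(4):q=get_image("top")
save(q,"t13.png")
c=[cv2.resize(q["image"][y:y+60,x:x+76,::-1],None,fx=5,fy=5,interpolation=cv2.INTER_CUBIC) for x,y in((160,255),(368,250))]
p=get_image("side"); c+=[cv2.resize(p["image"][y:y+60,x:x+76,::-1],None,fx=5,fy=5,interpolation=cv2.INTER_CUBIC) for x,y in((185,170),(210,265))]
cv2.imwrite("pics/t13b.png",np.vstack([np.hstack(c[:2]),np.hstack(c[2:])]))
print(manip.read_state()["position"],manip.read_state()["time"])
E
```

```text
[0.61775131 0.05457892 0.19832237] 31.3667
```

The picture budget is used up, so I check the setter by a pixel profile along the slot axis.

```bash
python3 - <<'E'
from h import *
q=get_image("top")
for n in("setter","tin"):
    for r in models.trace(q,n)[:3]:
        ys,xs=np.nonzero(r["pixels"]); P=np.array([at(q,u,.015 if n=="setter" else .048)[:2] for u in zip(xs,ys)])*1000
        print(n,round(r["conf"],2),P.min(0).round(),P.max(0).round())
t=np.radians(92.7);e=np.array([np.cos(t),np.sin(t)])
for k in range(-60,62,3):
    u=proj(q,np.array([[*(np.array([.433,.2835])+k/1000*e),.014]]))[0]
    v=cv2.getRectSubPix(q["image"],(1,1),tuple(map(float,u)))[0,0]; print(k,v.tolist(),end=" ")
E
```

```text
setter 0.64 [425. 235.] [441. 331.]
setter 0.54 [579. 195.] [689. 337.]
tin 0.62 [ 415. -237.] [ 476. -143.]
tin 0.62 [ 580. -247.] [ 691. -148.]
-60 [48, 32, 18] -57 [45, 29, 18] -54 [39, 33, 29] -51 [32, 32, 32] -48 [25, 25, 24] -45 [28, 27, 24] -42 [29, 28, 27] -39 [31, 29, 28] -36 [29, 28, 26] -33 [28, 29, 27] -30 [31, 31, 30] -27 [34, 34, 31] -24 [34, 33, 32] -21 [34, 33, 32] -18 [33, 34, 31] -15 [31, 31, 30] -12 [32, 31, 29] -9 [32, 32, 30] -6 [31, 29, 27] -3 [30, 28, 27] 0 [27, 26, 23] 3 [29, 27, 26] 6 [27, 25, 23] 9 [28, 26, 24] 12 [27, 24, 22] 15 [27, 25, 22] 18 [28, 24, 22] 21 [27, 24, 23] 24 [26, 24, 22] 27 [25, 24, 21] 30 [30, 28, 25] 33 [47, 44, 41] 36 [70, 68, 63] 39 [79, 77, 72] 42 [83, 81, 77] 45 [84, 83, 80] 48 [84, 85, 85] 51 [101, 96, 95] 54 [116, 87, 66] 57 [133, 88, 51] 60 [141, 93, 53]
```

```bash
python3 -c "
from bench import job; print(job.sign_off())"
```

```text
the job is handed in; nothing more can be done
None
```

All four pieces are in their own inserts (tin lid up), the hammer, spool and red block were not touched, and the job was handed in at about 31 s; the sign-off gave no verdict, and I checked the setter's final position by pixel measurement, not by eye.

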